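Peel the snapped-on top tray off the stack and hold it over the staining tray to drain

TASK

The square top tray is stuck on a stack of nested trays: peel it off by raising its ear corner first, while the opposite corner is still down on the stack, and leave the lower trays standing where they are. Then hold it up by the ear, right side up and clearly sloping with the ear uppermost, so that its lowest corner (the one opposite the ear) is over the inside of the white staining tray, about a hand's width clear above it. Finish while still holding it there, and leave everything else on the bench undisturbed.

Things in the scene. Friction and masses are not known exactly. Their poses are not given: they have to be found in the camera images.
- top_tray: grey tray, 0.05-0.08 kg: square rim 100x100 mm, 4 mm thick, round a basin 64x64 mm sunk 16 mm into the stack (6 mm play). Origin: middle of the basin's underside (14 mm above the bench at the start), z up; rim from z = 16 to 20 mm. Its ear sticks out at the corner x = y = -50 mm, at the start roughly to the left (world +y). Four spring nibs hold its rim: a level pull may lift the whole stack, tilting frees them in turn
- ear (a point): grip point: middle of the free part of the top tray's ear, a bar 14 mm wide, 8 mm thick, running outward along the tray's diagonal and ending 12 mm beyond; 86 mm from the tray's centre, 20 mm above its origin (34 mm above the bench at the start). Grip across the 14 mm; nothing but the bench is under or beside it; 10 to 25 N of grip is enough
- drip_corner (a point): the top tray's corner opposite the ear, on the rim's underside (tray x = +50, y = +50, z = 16 mm), 157 mm from the ear point; the tray tilts about it when peeled
- lower_trays: three lower trays nested fast into one loose piece of 0.3 kg, same grey: rim 100x100 mm, 30 mm high, square cavity. Origin: centre of the underside, axes as the top tray's at the start. Four sprung nibs at x = +-35, y = +-53 mm, 41 mm high, up to 10 mm outside the rim, catch over the top tray's rim by 1.4 mm; each lets go when the rim there is pulled up by about 1 N, within 4 mm
- stain_tray: white plastic staining tray, open, 120 x 215 x 20 mm (long along its y), loose on the bench; origin at the centre of the underside, z up
- specimen_cup: bystander: specimen cup with a white screw lid, 65 mm across, 70 mm high, origin under its centre; not to be moved
- coverglass_box: bystander: small cover glass carton 34 x 52 x 22 mm, origin under its centre; not to be moved
- petri_dish: bystander: petri dish 60 mm across, 15 mm high, origin under its centre; not to be moved
Things that resemble listed ones, but are neither listed nor needed, are in the scene too. Leave any pink look-alike of the lower_trays alone.

How it is judged:
On the way, in this order (a step that is already met when the one before it is completed fails the run):
1. the ear corner is raised while the opposite corner is still down on the lower trays (z of ear in the frame of lower_trays above 0.05 m and z of drip_corner in the frame of lower_trays below 0.038 m and horizontal distance between top_tray and lower_trays below 0.025 m and contact force between the fingers and top_tray above 0.3 N), for 0.1 s.
2. the top tray is clear of the lower trays (z of drip_corner in the frame of lower_trays above 0.045 m and contact force between top_tray and lower_trays below 0.05 N and contact force between the fingers and top_tray above 0.3 N), for 0.1 s.
At the end, for the whole second after the job is handed in: Top tray held still, right side up (under 70 deg), ear at least 45 mm higher than the drip corner, which is over the staining tray, 45 to 200 mm above the bench; it touches neither tray. Lower trays stand flat within 40 mm of their start, staining tray within 30 mm (x of drip_corner in the frame of stain_tray between -0.055 and 0.055 m and y of drip_corner in the frame of stain_tray between -0.103 and 0.103 m and height (world z) of drip_corner between 0.045 and 0.2 m and ((height (world z) of drip_corner below 0.06 m and height (world z) of ear above 0.085 m) or (height (world z) of drip_corner below 0.08 m and height (world z) of ear above 0.105 m) or (height (world z) of drip_corner below 0.1 m and height (world z) of ear above 0.125 m) or (height (world z) of drip_corner below 0.12 m and height (world z) of ear above 0.145 m) or (height (world z) of drip_corner below 0.14 m and height (world z) of ear above 0.165 m) or (height (world z) of drip_corner below 0.16 m and height (world z) of ear above 0.185 m) or (height (world z) of drip_corner below 0.18 m and height (world z) of ear above 0.205 m) or (height (world z) of drip_corner below 0.2 m and height (world z) of ear above 0.225 m)) and angle between top_tray's own z axis and vertical below 1.25 rad and contact force between the fingers and top_tray above 0.3 N and contact force between top_tray and lower_trays below 0.05 N and contact force between top_tray and stain_tray below 0.05 N and linear speed of top_tray below 0.03 m/s and height (world z) of lower_trays below 0.006 m and angle between lower_trays's own z axis and vertical below 0.05 rad and distance of lower_trays from where it was at the start of the episode below 0.04 m and distance of stain_tray from where it was at the start of the episode below 0.03 m); the arm keeps its last pose, push and grip.
It fails at once if the lower trays are carried up or tipped (height (world z) of lower_trays above 0.03 m or angle between lower_trays's own z axis and vertical above 0.35 rad).
It fails at once if the lower trays are pushed more than 4 cm away (distance of lower_trays from where it was at the start of the episode above 0.04 m).
It fails at once if the staining tray is moved more than 3 cm (distance of stain_tray from where it was at the start of the episode above 0.03 m).
It fails at once if a bystander is moved more than 2 cm (distance of any of specimen_cup, coverglass_box, petri_dish from where it was at the start of the episode above 0.02 m).
It also fails if it takes over 45 s, if anything falls off the work surface, if the arm or the gripper's body presses on something with over 40 N, if the wrist force passes 120 N, or if a joint passes its speed limit or range.

ROBOT

A 6-joint arm with a two-finger parallel gripper is mounted at the origin on a cart in front of the work surface, level with it; the furniture and walls round the work are solid. World frame = base frame: x ahead of the robot, y to its left, z up, the work surface at z = 0. Lengths are in m, angles in rad, forces in N, time in s.
With the tool pointing down it reaches from about 0.375 to 0.975 m from the base axis. Payload 3.8 kg.
Tool frame: the origin (TCP) lies between the finger pads; the fingertips stand 17 mm ahead of it and the grasp point (between the pads) lies 2 mm behind it; z points along the fingers, y is the line along which they close (so a half turn about z gives the same grasp; the last joint's range is limited). The gripper opens to 85 mm and grips with 20 to 120 N. Pads are 22 mm wide; open, the fingers measure 114 mm over their backs; the gripper's body (76 mm by 85 mm) begins 54 mm behind the grasp point. The pads swing forward as they close: fully open they stand 13 mm farther back than shut.
Start: joints at [-1.362, 0.264, 1.604, -0, 1.274, -0.037], TCP at [0.164, -0.655, 0.248] pointing down, gripper open.
Joint ranges: [-2.63, 2.63], [-0.94, 2.18], [0.31, 2.57], [-1.31, 4.45], [0, 2.66], [-2.55, 2.55]. Speed limits (rad/s): [2.57, 2.57, 3.14, 3.14, 3.14, 3.14].

INTERFACE

Orientations are given as a rotation vector (axis times angle).
In Python, from workcell import bot gives the robot as it stands.
- The arm moves only by the tool play_rows, never from a script. Its argument "steps" is one flat list of numbers, 4 for each row, row after row: the shift along the tool's x, y, z in m, then the turn about the tool's z in rad. A call has 1 to 10 rows; each row is the pose to reach, as a shift and turn from the pose commanded when the call began, along the tool's axes at that moment; what a row does not reach only later rows make up. A row lasts 1/8 s, in which the tool goes at most 62.5 mm and 10.7 degrees, less where a joint would pass 70% of its speed; a pose out of reach is approached as far as the arm can. A call with a gripper value outside its range is refused whole. "jaw" is the closure in counts, from 0 (fully open) to 255 (shut), set as the call begins (left out, the last holds). The fingers move at their own pace and stop on an object; "grip_force" is the grip in N (left out, the last holds). Time passes only in rows, so rows that repeat a pose let the fingers close. It gives the time, the measured TCP pose, the force, the opening and the grip force at its end, in the units of the state.
- bot.read_state(): the state, without advancing time (a new reading comes with each control period).
- bot.read_camera(name): name is "side" or "top" or "wrist"; returns a dict with "pixels" (400x640x3 uint8, blue, green, red), "mtx" (3x3 intrinsics, pixels), "dist" ([k1, k2, p1, p2, k3] as OpenCV has them; the pictures are not rectified), "R" (3x3) and "t" (3): a world point X has camera coordinates R X + t. Camera axes: x right, y down, z forward; pixel columns grow to the right and rows downward; lengths in m; the calibration is good to about 2 mm. A picture is of the moment at which its call begins. There is no depth.
- bot.finish_job(): hands the job in; it is judged then, once.
The state is a dict: "time": time; "q": joint angles; "joint_vel": joint speeds; "joint_torque": joint torques, N m; "tool_pos": TCP position; "tcp_rot": TCP orientation; "wrist_force": force on the tool from outside, world axes, zero at the start; "torque": the same for the moment, N m; "width": opening from 0.0 (shut) to 1.0 (fully open); "grip_force": force on a finger pad.
Only numpy, scipy, OpenCV 4.12 (cv2) and the standard library are available. Lean on these libraries where they do the work, as an engineer would, in place of code of your own. Each camera call takes 0.05 s, during which the arm holds its last target. There are 200 camera calls.

## Working session

There is one attempt and no reset: what is moved stays moved. The work goes in short steps, Python scripts to look and compute and a tool call to move; the robot and the scene stay as the last step left them, time stands still between calls to the robot, and variables do not carry over. Pictures are saved under pics/ and viewed, at most 10 in all, crops included, and the job is handed in when it is done.

Besides the shell and the picture viewer there is one more tool, called after "Request:" by a JSON object that holds its "method" and its "body", one argument or row to a line. play_rows: Moves the arm, as the interface text tells. Its arguments: {"type":"object","properties":{"steps":{"type":"array"},"jaw":{"type":"number"},"grip_force":{"type":"number"}},"required":["steps"]}

```bash
mkdir -p pics
cat > h.py <<'E'
import numpy as np, cv2
from workcell import bot
from scipy.spatial.transform import Rotation as Ro
def cam(n,save=None):
    c=bot.read_camera(n)
    for k in("mtx","dist","R","t"): c[k]=np.array(c[k],float)
    c["pixels"]=np.array(c["pixels"],np.uint8)
    if save: cv2.imwrite("pics/"+save,c["pixels"])
    return c
def ray(c,uv,z):
    p=cv2.undistortPoints(np.array(uv,float).reshape(-1,1,2),c["mtx"],c["dist"]).reshape(-1,2)
    d=np.c_[p,np.ones(len(p))]@c["R"]; o=-c["R"].T@c["t"].ravel()
    return o+d*((z-o[2])/d[:,2])[:,None]
def proj(c,X):
    return cv2.projectPoints(np.array(X,float).reshape(-1,3),cv2.Rodrigues(c["R"])[0],c["t"],c["mtx"],c["dist"])[0].reshape(-1,2)
E
python3 - <<'E'
from h import *
for n in("top","side"):
    c=cam(n,n+"0.png"); np.savez(n+"0.npz",**c); print(n,-c["R"].T@c["t"].ravel())
print(bot.read_state())
E
```

```text
top [ 0.34291168 -0.00575709  1.32990673]
side [0.05141116 0.7959502  0.55037504]
{'time': 0.1, 'q': array([-1.36187958e+00,  2.64664947e-01,  1.60526294e+00,  1.62038093e-05,
        1.27371531e+00, -3.69003911e-02]), 'joint_vel': array([-0.00067247, -0.00025917, -0.0038798 ,  0.00081145,  0.00058633,
        0.00161525]), 'joint_torque': array([ 8.03641774e-05, -5.16705108e+01, -3.68590522e+01, -9.99662552e-05,
        6.33665026e-03,  2.94920960e-05]), 'tool_pos': array([ 0.16413024, -0.65407946,  0.2470814 ]), 'tcp_rot': array([-3.11586529e+00, -3.84899173e-01,  2.52284595e-04]), 'wrist_force': array([ 0.57223447, -0.13436922, -0.06228074]), 'torque': array([ 0.05088771,  0.05397444, -0.05177383]), 'grip_force': 0.0, 'width': 1.0001645532644343}
```

View pics/top0.png

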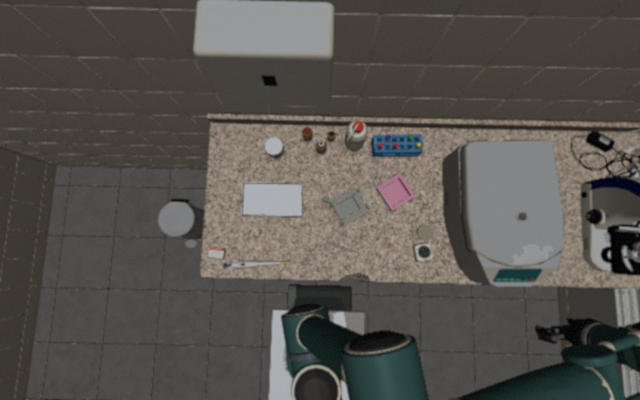

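View pics/side0.png

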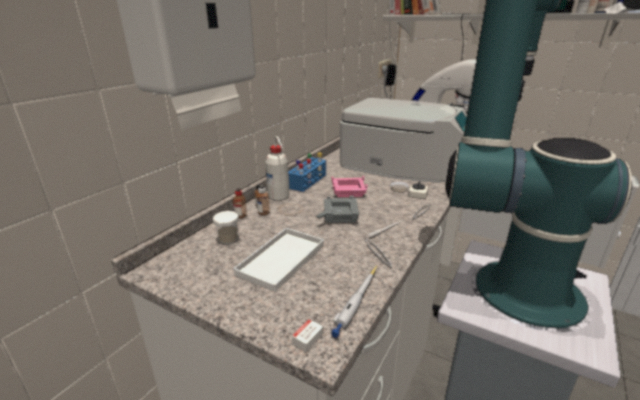

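Top view: the grey tray is at (349,206), its pink look-alike at (396,191), the staining tray at (272,199), the cup at (274,147), the carton at (216,253), and probably the petri dish near (423,231). The grey one fits the description. Next I measure it and confirm in a crop.

Run:
```python
from h import *
c=dict(np.load("top0.npz")); im=c["pixels"]
cv2.imwrite("pics/crop1.png",np.hstack([cv2.resize(im[170:240,310:380],None,fx=8,fy=8,interpolation=cv2.INTER_CUBIC)[:, :560]]))
hsv=cv2.cvtColor(im,cv2.COLOR_BGR2HSV).astype(int)
print(im[206,325:375:3].tolist())
# stain tray
m=((hsv[...,2]>150)&(hsv[...,1]<40)).astype(np.uint8); m[:170]=0;m[230:]=0;m[:,:230]=0;m[:,310:]=0
cn=max(cv2.findContours(m,0,1)[0],key=cv2.contourArea); r=cv2.minAreaRect(cn); print(r)
P=ray(c,cv2.boxPoints(r),0.02);print(P,P.mean(0))
for n,uv in dict(cup=(274,147),box=(216,253),petri=(423,231),grey=(349,206),ear=(331,202)).items(): print(n,ray(c,uv,0.034))
```

```text
[[103, 114, 123], [101, 114, 124], [74, 80, 83], [104, 110, 109], [114, 122, 122], [111, 118, 117], [114, 120, 120], [115, 124, 122], [112, 121, 118], [113, 119, 118], [113, 122, 119], [90, 97, 96], [115, 121, 119], [115, 121, 119], [94, 101, 102], [124, 137, 150], [109, 120, 130]]
((272.0, 199.5), (31.0, 58.0), 90.0)
[[0.58241627 0.27684138 0.02      ]
 [0.58724235 0.07014771 0.02      ]
 [0.47622398 0.06674334 0.02      ]
 [0.47150005 0.27101003 0.02      ]] [0.52934566 0.17118562 0.02      ]
cup [[0.71687877 0.17001817 0.034     ]]
box [[0.33704889 0.35369154 0.034     ]]
petri [[ 0.42905252 -0.35805445  0.034     ]]
grey [[ 0.51032111 -0.10095703  0.034     ]]
ear [[ 0.52298327 -0.03772952  0.034     ]]
```

View pics/crop1.png

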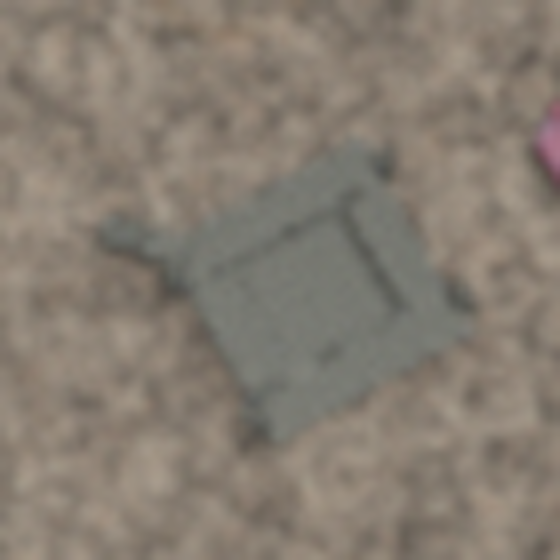

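Run:
```python
from h import *
c=dict(np.load("top0.npz"))
f=lambda l:np.array(l)/8+[309.56,169.56]
K=ray(c,f([[360,145],[478,318],[278,440],[185,262]]),0.033); ctr=K.mean(0); print(K,ctr)
print([np.linalg.norm(K[i]-K[i-1]) for i in range(4)])
E0=ray(c,f([[108,230]]),0.034)[0]; d=E0-ctr; print("ear end",E0,np.linalg.norm(d),np.degrees(np.arctan2(d[1],d[0])))
d2=K[3]-K[1];print(np.degrees(np.arctan2(d2[1],d2[0])));d2=K[0]-K[2];print(np.degrees(np.arctan2(d2[1],d2[0])))
s=bot.read_state();R=Ro.from_rotvec(s["tcp_rot"]).as_matrix();print(R.round(3))
a=np.arctan2(d[1],d[0]);u=np.array([np.cos(a),np.sin(a),0]);ear=ctr+.087*u;print("ear",ear)
print(np.degrees(np.arctan2(R[1,0],R[0,0])))
print(ray(c,[(455,285),(455,145),(490,285),(465,260)],0.25))
for t in ([.2,-.4,.25],[ear[0],ear[1],.2]): print((R.T@(np.array(t)-s["tool_pos"])).round(3))
```

```text
[[ 0.57599348 -0.11980679  0.033     ]
 [ 0.50043772 -0.17214859  0.033     ]
 [ 0.44503117 -0.08554262  0.033     ]
 [ 0.52216229 -0.04368212  0.033     ]] [ 0.51090617 -0.10529503  0.033     ]
[np.float64(0.09323498330167501), np.float64(0.09191484585324107), np.float64(0.10281284125323699), np.float64(0.0877582539823328)]
ear end [ 0.53540629 -0.00962132  0.034     ] 0.09876595703283003 75.63635821134383
80.40169224718453
-14.661863658735088
[[ 0.97   0.243 -0.   ]
 [ 0.243 -0.97   0.002]
 [ 0.    -0.002 -1.   ]]
ear [ 0.53248871 -0.02101458  0.033     ]
14.084006605696718
[[ 0.2645448  -0.38695865  0.25      ]
 [ 0.67291919 -0.39826622  0.25      ]
 [ 0.26706617 -0.48528915  0.25      ]
 [ 0.3349905  -0.41738194  0.25      ]]
[ 0.097 -0.238 -0.002]
[ 0.511 -0.524  0.048]
```

Request:
{"method": "play_rows", "body": {
  "steps": [0.015,-0.048,0,-0.1,0.031,-0.097,0,-0.2,0.046,-0.145,0,-0.3,0.062,-0.194,0,-0.4,0.077,-0.242,0,-0.5,0.106,-0.266,0,-0.6,0.136,-0.29,0,-0.7,0.165,-0.313,0,-0.8,0.194,-0.337,0,-0.9,0.194,-0.337,0,-1.075],
  "jaw": 0,
  "grip_force": 20
}}

```text
time: 1.35
tool_pos: [0.2713, -0.2785, 0.2479]
tcp_rot: [-2.472, -1.938, -0.001]
wrist_force: [-1.1, -0.4, 1.1]
width: 1.0
grip_force: 0.0
```

Run:
```python
from h import *
s=bot.read_state();R=Ro.from_rotvec(s["tcp_rot"]).as_matrix();print(s["time"],s["tool_pos"],R.round(3),s["q"])
c=cam("wrist");o=-c["R"].T@c["t"].ravel();print("cam rel tcp in tool axes",R.T@(o-s["tool_pos"]),"view dir",R.T@c["R"][2])
print((R.T@(np.array([.532,-.021,.18])-s["tool_pos"])).round(3))
```

```text
1.35 [ 0.27126166 -0.27854862  0.24787663] [[ 0.239  0.971  0.   ]
 [ 0.971 -0.239  0.001]
 [ 0.001 -0.    -1.   ]] [-8.63362282e-01 -3.06570823e-01  2.16387066e+00  7.65145848e-04
  1.28493652e+00 -6.22350000e-01]
cam rel tcp in tool axes [ 0.06795031  0.0005758  -0.125196  ] view dir [-2.68786649e-01 -8.83705118e-04  9.63199334e-01]
[0.312 0.192 0.068]
```

Request:
{"method": "play_rows", "body": {
  "steps": [0.04,0.025,0.01,0,0.08,0.05,0.02,0,0.12,0.075,0.03,0,0.16,0.1,0.035,0,0.2,0.125,0.04,0,0.24,0.15,0.05,0,0.28,0.175,0.055,0,0.312,0.192,0.06,0,0.312,0.192,0.06,0]
}}

```text
time: 2.52
tool_pos: [0.5344, -0.0245, 0.1873]
tcp_rot: [-2.48, -1.927, 0.001]
wrist_force: [-0.1, 0.4, 0.6]
width: 1.002
grip_force: 0.0
```

Run:
```python
from h import *
s=bot.read_state();print(s["tool_pos"])
c=cam("wrist","w1.png");np.savez("w1.npz",**c);print(proj(c,[[.532,-.021,.034],[.511,-.105,.034]]))
```

```text
[ 0.53442332 -0.02446313  0.18730127]
[[316.50723639 185.15914336]
 [317.27801315 269.80879246]]
```

View pics/w1.png

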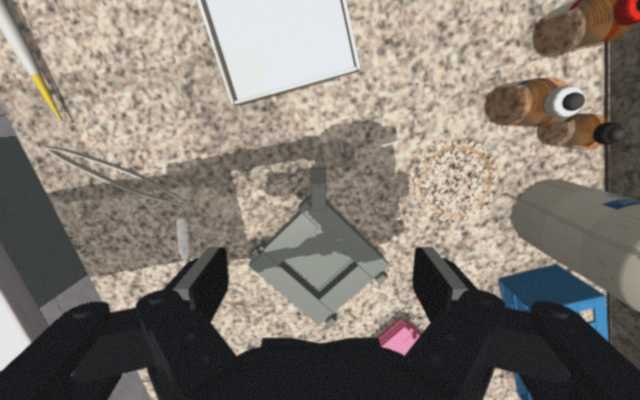

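Wrist view: the ear runs from its tip at (318,168) to the rim corner near (318,207). The left rim corner is near (252,262) and the right near (386,265). The transparent petri dish is at (455,180), so I check that it clears the open fingers.

Run:
```python
from h import *
c=dict(np.load("w1.npz"))
s=bot.read_state();R=Ro.from_rotvec(s["tcp_rot"]).as_matrix();T=s["tool_pos"]
for n,uv,z in [("eartip",(318,168),.038),("earR",(326,190),.038),("earL",(311,190),.038),("corner",(318,206),.034),("L",(252,262),.034),("Rr",(386,264),.034),("petri c",(455,180),.008),("petri l",(413,180),.008),("cvt",(318,320),.034)]:
    P=ray(c,uv,z)[0];print(n,P.round(4),(R.T@(P-T)).round(4))
print(R[:,0])
```

```text
eartip [ 0.5375 -0.0052  0.038 ] [ 0.0207 -0.0009  0.1494]
earR [ 0.5395 -0.0266  0.038 ] [0.0004 0.0064 0.1494]
earL [ 0.5263 -0.0233  0.038 ] [ 0.0004 -0.0073  0.1495]
corner [ 0.5283 -0.0408  0.034 ] [-0.0161 -0.001   0.1535]
L [ 0.4506 -0.0807  0.034 ] [-0.0741 -0.0664  0.1536]
Rr [ 0.5786 -0.1156  0.034 ] [-0.0762  0.0662  0.1534]
petri c [ 0.6657 -0.056   0.008 ] [0.0031 0.136  0.1792]
petri l [ 0.6252 -0.0456  0.008 ] [0.0032 0.0941 0.1793]
cvt [ 0.4972 -0.1615  0.034 ] [-0.1408 -0.0013  0.1535]
[ 2.47527045e-01  9.68880810e-01 -5.80907768e-04]
```

Request:
{"method": "play_rows", "body": {
  "steps": [0.01,-0.001,0.03,0,0.01,-0.001,0.06,0,0.01,-0.001,0.09,0,0.01,-0.001,0.115,0,0.01,-0.001,0.135,0,0.01,-0.001,0.147,0,0.01,-0.001,0.155,0,0.01,-0.001,0.155,0]
}}

```text
time: 3.58
tool_pos: [0.5349, -0.0162, 0.0332]
tcp_rot: [-2.481, -1.926, 0.001]
wrist_force: [1.0, 0.1, 0.1]
width: 0.998
grip_force: 0.0
```

Request:
{"method": "play_rows", "body": {
  "steps": [0,0,0,0,0,0,0,0,0,0,0,0,0,0,0,0,0,0,0,0,0,0,0,0,0,0,0,0,0,0,0,0],
  "jaw": 255,
  "grip_force": 20
}}

```text
time: 4.58
tool_pos: [0.5353, -0.0158, 0.0335]
tcp_rot: [2.481, 1.927, 0.0]
wrist_force: [-0.5, 1.8, 3.9]
width: 0.158
grip_force: 23.1
```

Run:
```python
from h import *
s=bot.read_state();print(s["tool_pos"],s["wrist_force"],s["torque"],s["width"],s["grip_force"])
c=cam("wrist");cv2.imwrite("pics/w2.png",c["pixels"]);np.savez("w2.npz",**c)
```

```text
[ 0.53528129 -0.01583079  0.03350924] [-0.46890839  1.79503044  3.94419218] [ 0.06927234  0.15234536 -0.01868511] 0.15760478591059798 23.133388459682465
```

View pics/w2.png

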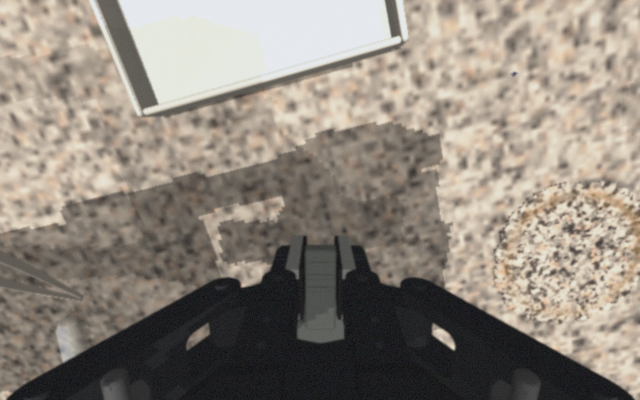

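Wrist view: the ear sits between the pads at (320,290), gripped, with opening 0.158 (13.4 mm, as expected). I start peeling along an arc.

Request:
{"method": "play_rows", "body": {
  "steps": [0,0,-0.003,0,0,0,-0.006,0,-0.001,0,-0.009,0,-0.001,0,-0.012,0,-0.001,0,-0.015,0,-0.0015,0,-0.018,0,-0.002,0,-0.021,0,-0.0025,0,-0.024,0,-0.003,0,-0.027,0,-0.003,0,-0.027,0]
}}

```text
time: 5.88
tool_pos: [0.5348, -0.0189, 0.0608]
tcp_rot: [2.48, 1.927, 0.001]
wrist_force: [-0.3, 0.7, -0.9]
width: 0.157
grip_force: 22.4
```

Run:
```python
from h import *
s=bot.read_state();print(s["tool_pos"],s["wrist_force"],s["torque"],s["width"],s["grip_force"])
c=cam("side");np.savez("s1.npz",**c)
p0=dict(np.load("side0.npz"))["pixels"]
f=lambda i:cv2.resize(i[160:250,290:390],None,fx=4,fy=6,interpolation=cv2.INTER_CUBIC)
cv2.imwrite("pics/s1.png",np.hstack([f(p0),f(c["pixels"])]))
```

```text
[ 0.53483841 -0.01894726  0.06076526] [-0.32438602  0.68825798 -0.94179589] [-0.00216638  0.02110744  0.00986217] 0.15689113763869908 22.43356704711914
```

View pics/s1.png

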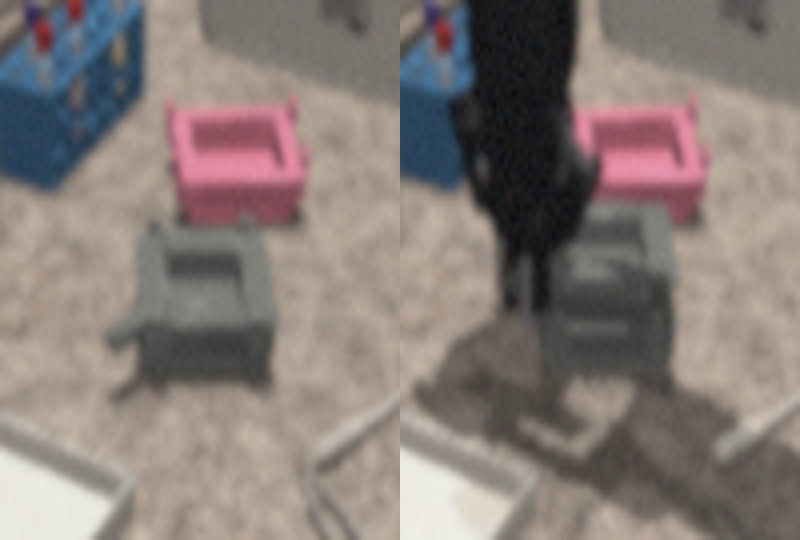

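Run:
```python
from h import *
c=dict(np.load("s1.npz"));
u=np.array([.2475,.969,0]);v=np.array([.969,-.2475,0])
s=bot.read_state();T=s["tool_pos"]
ear=np.array([T[0],T[1],T[2]+.0013])-u*.0015
for th in (0,2,4,6,8,10,12):
    t=np.radians(th);U=u*np.cos(t)+np.array([0,0,np.sin(t)]);N=np.array([0,0,np.cos(t)])-u*np.sin(t)
    d=ear-U*(.086+.0707)-N*.000;  # rim top z=20
    r=ear-U*.086+v*.0707; l=ear-U*.086-v*.0707
    P=proj(c,[d,r,l,ear-U*.0153]); print(th,d[2].round(4),(((P-[290,160]+.5)*[4,6]).round(0)+[400,0]).tolist())
im=c["pixels"]
cv2.imwrite("pics/s2.png",cv2.resize(im[185:240,315:370],None,fx=10,fy=10,interpolation=cv2.INTER_CUBIC))
```

```text
0 0.0618 [[670.0, 179.0], [539.0, 180.0], [682.0, 268.0], [541.0, 269.0]]
2 0.0564 [[670.0, 189.0], [539.0, 186.0], [682.0, 274.0], [541.0, 270.0]]
4 0.0509 [[669.0, 199.0], [539.0, 191.0], [682.0, 280.0], [541.0, 271.0]]
6 0.0454 [[668.0, 209.0], [539.0, 196.0], [681.0, 286.0], [541.0, 272.0]]
8 0.04 [[667.0, 219.0], [538.0, 202.0], [681.0, 292.0], [540.0, 273.0]]
10 0.0346 [[666.0, 229.0], [538.0, 207.0], [680.0, 297.0], [540.0, 274.0]]
12 0.0292 [[665.0, 239.0], [537.0, 213.0], [679.0, 303.0], [540.0, 275.0]]
```

View pics/s2.png

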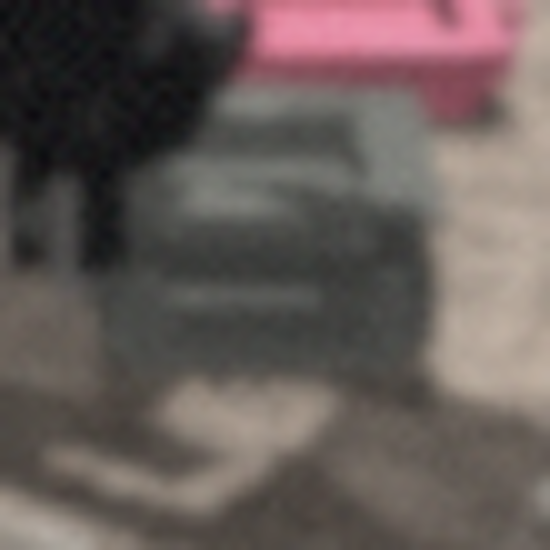

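The projected model says the tilt is only about 5°, with the drip corner around 44 mm, so the grip's friction carried the tray up nearly level. I ease the closure step by step so that gravity lets the drip corner sink back onto the stack.

Request:
{"method": "play_rows", "body": {
  "steps": [0,0,0,0,0,0,0,0],
  "jaw": 222
}}

```text
time: 6.18
tool_pos: [0.5343, -0.0188, 0.0601]
tcp_rot: [-2.481, -1.927, 0.0]
wrist_force: [-0.5, -0.1, -1.6]
width: 0.158
grip_force: 22.4
```

Request:
{"method": "play_rows", "body": {
  "steps": [0,0,0,0,0,0,0,0],
  "jaw": 218
}}

```text
time: 6.42
tool_pos: [0.5344, -0.0188, 0.0602]
tcp_rot: [-2.481, -1.927, 0.0]
wrist_force: [-0.2, 0.6, -0.4]
width: 0.151
grip_force: 22.4
```

Request:
{"method": "play_rows", "body": {
  "steps": [0,0,0,0,0,0,0,0],
  "jaw": 216
}}

```text
time: 6.68
tool_pos: [0.5344, -0.0188, 0.0603]
tcp_rot: [2.481, 1.927, 0.0]
wrist_force: [-0.2, -1.1, -0.6]
width: 0.157
grip_force: 22.4
```

Request:
{"method": "play_rows", "body": {
  "steps": [0,0,0,0,0,0,0,0],
  "jaw": 215
}}

```text
time: 6.92
tool_pos: [0.5344, -0.0188, 0.0603]
tcp_rot: [2.481, 1.927, 0.0]
wrist_force: [-0.4, -0.4, -1.0]
width: 0.164
grip_force: 21.5
```

Request:
{"method": "play_rows", "body": {
  "steps": [0,0,0,0,0,0,0,0],
  "jaw": 214.5
}}

```text
time: 7.18
tool_pos: [0.5344, -0.0188, 0.0603]
tcp_rot: [2.481, 1.927, 0.0]
wrist_force: [-0.8, 0.3, -1.6]
width: 0.157
grip_force: 15.6
```

Request:
{"method": "play_rows", "body": {
  "steps": [0,0,0,0,0,0,0,0],
  "jaw": 214
}}

```text
time: 7.42
tool_pos: [0.5344, -0.0188, 0.0603]
tcp_rot: [-2.481, -1.927, -0.0]
wrist_force: [-0.2, 0.4, -0.1]
width: 0.163
grip_force: 9.9
```

Request:
{"method": "play_rows", "body": {
  "steps": [0,0,0,0,0,0,0,0],
  "jaw": 213.7
}}

```text
time: 7.68
tool_pos: [0.5344, -0.0188, 0.0603]
tcp_rot: [-2.481, -1.927, 0.0]
wrist_force: [0.3, -0.5, -0.4]
width: 0.16
grip_force: 6.0
```

```bash
cat > m.py <<'E'
from h import *
def sig(im): 
    i=im.astype(int); return (i[188:216,353:357,2]-i[188:216,353:357,0]).mean(1).round().astype(int).tolist()
print("before",sig(dict(np.load("s1.npz"))["pixels"]))
c=cam("side");np.savez("s_now.npz",**c);print("now   ",sig(c["pixels"]))
E
python3 m.py
```

```text
before [60, 57, 50, 44, 39, 29, 16, 8, 6, 4, 5, 4, 4, 4, 4, 3, 4, 2, 2, 1, 1, 3, 2, 1, 1, 0, 2, 2]
now    [60, 57, 50, 44, 43, 42, 38, 25, 14, 6, 6, 6, 6, 6, 6, 4, 5, 4, 3, 3, 2, 2, 1, 2, 0, 1, 3, 4]
```

The edge has sunk about 2 px, so the tilt is now about 7.5°. I continue.

Request:
{"method": "play_rows", "body": {
  "steps": [0,0,0,0,0,0,0,0],
  "jaw": 213.6
}}

```text
time: 7.98
tool_pos: [0.5344, -0.0188, 0.0603]
tcp_rot: [-2.481, -1.927, 0.0]
wrist_force: [-0.4, 0.3, -1.1]
width: 0.161
grip_force: 4.8
```

```bash
python3 m.py|tail -1
```

```text
now    [60, 58, 50, 44, 43, 42, 38, 25, 13, 8, 6, 6, 6, 6, 6, 4, 4, 4, 4, 2, 3, 2, 1, 2, 2, 2, 2, 2]
```

Run:
```python
from h import *
u=np.array([.2475,.969,0]);v=np.array([.969,-.2475,0])
def rows(c,d):
    # back rim edge from drip toward right corner & left corner : sample column of grey edge
    i=c["pixels"].astype(int);out=[]
    for col in (350,352,354,356):
        g=(i[180:225,col,2]-i[180:225,col,0]); k=np.where(g<20)[0]
        out.append((col,180+k[0] if len(k) else None))
    return out
c0=dict(np.load("side0.npz"));c1=dict(np.load("s_now.npz"))
s=bot.read_state();T=s["tool_pos"]
def model(c,T,th):
    ear=np.array([T[0],T[1],T[2]+.0013])-u*.0015;t=np.radians(th);U=u*np.cos(t)+np.array([0,0,np.sin(t)])
    d=ear-U*.1567; r=ear-U*.086+v*.0707; m=[d+(r-d)*k for k in np.linspace(0,.9,10)]
    P=proj(c,m); o=np.argsort(P[:,0]); return d[2].round(4),[np.interp(x,P[o,0],P[o,1]).round(1) for x in (350,352,354,356)]
print("start obs",rows(c0,0),"model",model(c0,[.5353,-.0158,.0337],0))
print("now obs",rows(c1,0))
for th in (5,7,9,11,13): print(th,model(c1,T,th))
```

```text
start obs [(350, np.int64(196)), (352, np.int64(196)), (354, np.int64(197)), (356, np.int64(198))] model (np.float64(0.035), [np.float64(197.6), np.float64(197.6), np.float64(197.6), np.float64(197.6)])
now obs [(350, np.int64(195)), (352, np.int64(195)), (354, np.int64(196)), (356, np.int64(197))]
5 (np.float64(0.0479), [np.float64(193.2), np.float64(193.4), np.float64(193.5), np.float64(193.6)])
7 (np.float64(0.0425), [np.float64(194.8), np.float64(194.9), np.float64(195.1), np.float64(195.2)])
9 (np.float64(0.0371), [np.float64(196.3), np.float64(196.5), np.float64(196.7), np.float64(196.9)])
11 (np.float64(0.0317), [np.float64(197.8), np.float64(198.1), np.float64(198.3), np.float64(198.6)])
13 (np.float64(0.0263), [np.float64(199.4), np.float64(199.7), np.float64(200.0), np.float64(200.2)])
```

Calibrated against the start picture, the drip corner is now down at about 33 mm with the ear at 62 mm, so step 1 is met. I go on tilting with the light grip.

Request:
{"method": "play_rows", "body": {
  "steps": [-0.001,0,-0.004,0,-0.002,0,-0.008,0,-0.003,0,-0.012,0,-0.005,0,-0.016,0,-0.006,0,-0.02,0,-0.008,0,-0.025,0,-0.01,0,-0.03,0,-0.012,0,-0.034,0,-0.014,0,-0.038,0,-0.014,0,-0.038,0]
}}

```text
time: 9.28
tool_pos: [0.5312, -0.0326, 0.0987]
tcp_rot: [2.481, 1.927, 0.001]
wrist_force: [0.2, -0.2, -0.3]
width: 0.163
grip_force: 4.8
```

```bash
python3 m.py|tail -1
python3 - <<'E'
from h import *
p=dict(np.load("s_now.npz"))["pixels"]
cv2.imwrite("pics/s3.png",cv2.resize(p[160:250,290:390],None,fx=6,fy=6,interpolation=cv2.INTER_CUBIC))
E
```

```text
now    [60, 58, 50, 45, 43, 41, 34, 21, 10, 6, 3, 2, 2, 2, 2, 3, 3, 4, 4, 3, 2, 1, 2, 2, 3, 2, 2, 1]
```

View pics/s3.png

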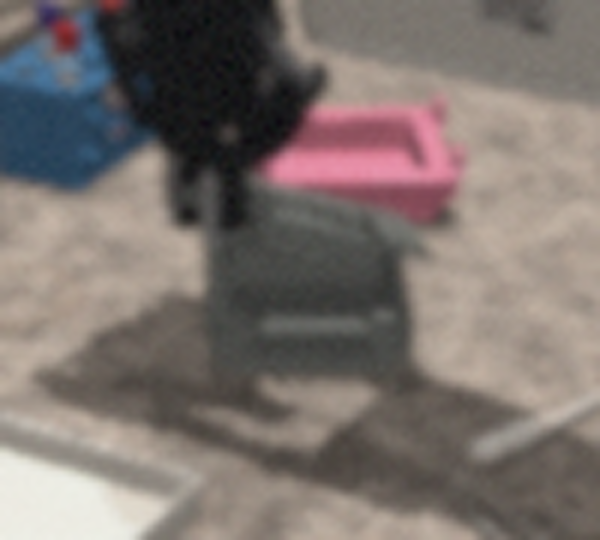

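The side view shows the tray steeply tilted, ear corner up at about (235,180) in the crop, far corner still down, and the stack in place. I firm the grip and lift.

Request:
{"method": "play_rows", "body": {
  "steps": [0,0,0,0,0,0,0,0,0,0,0,0,0,0,0,0],
  "jaw": 255,
  "grip_force": 25
}}

```text
time: 9.82
tool_pos: [0.5308, -0.0323, 0.0982]
tcp_rot: [-2.481, -1.927, 0.0]
wrist_force: [-0.4, -0.6, 0.8]
width: 0.158
grip_force: 25.5
```

Request:
{"method": "play_rows", "body": {
  "steps": [0,0,-0.004,0,0,0,-0.01,0,0,0,-0.018,0,0,0,-0.028,0,0,0,-0.039,0,0,0,-0.05,0,0,0,-0.06,0,0,0,-0.069,0,0,0,-0.077,0,0,0,-0.08,0]
}}

```text
time: 11.08
tool_pos: [0.5312, -0.0324, 0.179]
tcp_rot: [2.481, 1.927, 0.001]
wrist_force: [0.0, -0.1, -0.6]
width: 0.158
grip_force: 25.4
```

Run:
```python
from h import *
s=bot.read_state();print(s["tool_pos"],s["wrist_force"],s["torque"],s["grip_force"])
c=cam("side");np.savez("s4.npz",**c)
cv2.imwrite("pics/s4.png",cv2.resize(c["pixels"][120:260,200:400],None,fx=4,fy=4,interpolation=cv2.INTER_CUBIC))
u=np.array([.2475,.969,0]);T=s["tool_pos"];ear=np.array([T[0],T[1],T[2]+.0013])-u*.0015
for th in (15,20,25,30): 
    t=np.radians(th);d=ear-.1567*(u*np.cos(t)+np.array([0,0,np.sin(t)]));print(th,d[2].round(3),(proj(c,d)-[200,120])*4)
```

```text
[ 0.53123284 -0.03239438  0.17897026] [ 0.03328514 -0.09852285 -0.61406898] [ 0.05212767 -0.02219276  0.01376818] 25.449913144111633
15 0.14 [[639.61823702 179.14599557]]
20 0.127 [[635.30252594 196.94794351]]
25 0.114 [[630.07091569 214.54519658]]
30 0.102 [[623.95689575 231.84705518]]
```

View pics/s4.png

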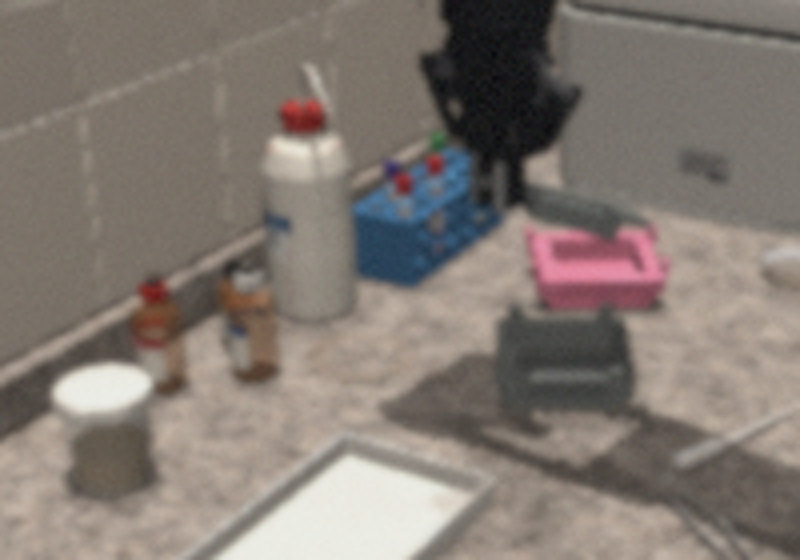

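The tray is clear, at about 25° tilt, and the lower stack stands at (565,360) in the crop. I carry it over the staining tray.

Request:
{"method": "play_rows", "body": {
  "steps": [0.006,-0.001,0,0,0.02,-0.003,0,0,0.04,-0.006,0,0,0.065,-0.01,0,0,0.09,-0.014,0,0,0.115,-0.018,0,0,0.14,-0.022,0,0,0.165,-0.026,0,0,0.185,-0.029,0,0,0.2,-0.031,0,0]
}}

```text
time: 12.38
tool_pos: [0.5502, 0.1705, 0.178]
tcp_rot: [-2.48, -1.928, 0.001]
wrist_force: [-0.1, -0.6, -1.1]
width: 0.155
grip_force: 25.4
```

Request:
{"method": "play_rows", "body": {
  "steps": [0.015,-0.003,0,0,0.035,-0.006,0,0,0.055,-0.009,0,0,0.075,-0.012,0,0,0.095,-0.015,0,0,0.115,-0.018,0,0,0.13,-0.02,0,0,0.137,-0.022,0,0,0.139,-0.022,0,0,0.139,-0.022,0,0]
}}

```text
time: 13.62
tool_pos: [0.5634, 0.3088, 0.1782]
tcp_rot: [2.481, 1.927, -0.001]
wrist_force: [-0.5, 1.0, -1.1]
width: 0.158
grip_force: 25.4
```

Run:
```python
from h import *
s=bot.read_state();print(s["tool_pos"],s["wrist_force"],s["grip_force"])
c=cam("side");t=cam("top")
u=np.array([.2475,.969,0]);T=s["tool_pos"];ear=np.array([T[0],T[1],T[2]+.0013])-u*.0015
for th in (15,20,25,30,40): 
    a=np.radians(th);d=ear-.1567*(u*np.cos(a)+np.array([0,0,np.sin(a)]));print(th,d.round(3),(proj(c,d)-[180,120])*2.5,(proj(t,d)-[220,130])*4)
A=cv2.resize(c["pixels"][120:320,180:340],None,fx=2.5,fy=2.5);B=cv2.resize(t["pixels"][130:255,220:320],None,fx=4,fy=4)
cv2.imwrite("pics/f.png",np.hstack([A,B]))
```

```text
[0.56340977 0.30883035 0.17819828] [-0.46409683  0.95253828 -1.08385908] 25.429833233356476
15 [0.526 0.161 0.139] [[261.53699597 220.64874721]] [[201.79784733 261.34371964]]
20 [0.527 0.165 0.126] [[258.81695368 234.40233821]] [[199.09914964 262.47212333]]
25 [0.528 0.17  0.113] [[255.18028282 248.08910304]] [[195.08742022 263.13805568]]
30 [0.529 0.176 0.101] [[250.65100342 261.64721853]] [[189.82881466 263.35131295]]
40 [0.533 0.191 0.079] [[239.01562405 288.13586891]] [[175.85076231 262.46892051]]
```

View pics/f.png

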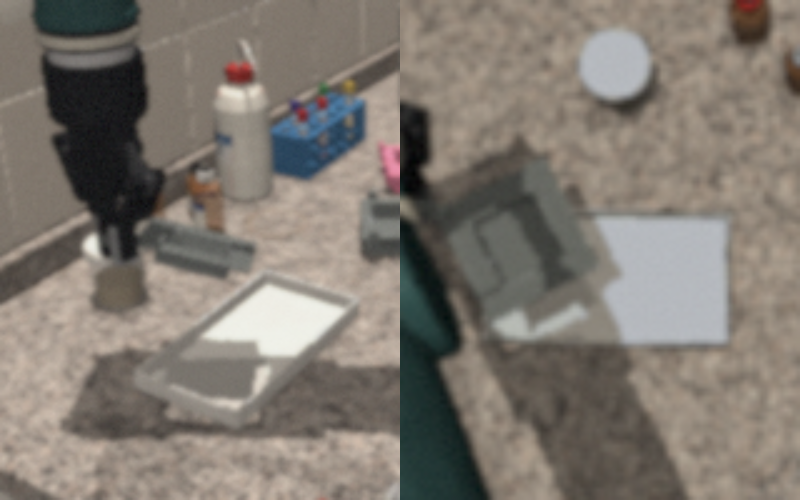

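In the side crop the drip corner is at (255,245). In the top crop it is at (195,262), counted from the left edge of that half. Both match the 25° model: the drip corner is about 0.11 m up over the middle of the staining tray, with the ear at 0.18 m. I let it settle and hand in.

Request:
{"method": "play_rows", "body": {
  "steps": [0,0,0,0,0,0,0,0,0,0,0,0,0,0,0,0]
}}

```text
time: 14.22
tool_pos: [0.5634, 0.3091, 0.1783]
tcp_rot: [-2.481, -1.927, 0.0]
wrist_force: [-0.5, 0.3, -1.0]
width: 0.158
grip_force: 25.4
```

```bash
python3 -c "
from workcell import bot
print(bot.finish_job())"
```

```text
the job is handed in; nothing more can be done
None
```

I peeled the top tray off ear first and handed the job in at 14.2 s with it held by the ear, sloping about 25°, its drip corner about 0.11 m above the middle of the staining tray; the lower trays, staining tray and cup looked unmoved in the last pictures, and no verdict was returned.

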